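# Open the gearbox oil filler

## Task

The lathe gearbox on the bench is due for an oil top-up: unscrew the large ribbed filler cap on its top (counter-clockwise seen from above, about a third of a turn, in one long turn or several shorter regrasped ones, until its coarse thread lets go), lift it off, and stand it open side down on the shallow metal parts tray, wholly inside the rim. Then let go of it.

Things in the scene. Friction and masses are not known exactly. Their poses are not given: they have to be found in the camera images.
- cap_grip (a point): Filler cap, round, black, ribbed, 54 mm diameter (57 over ribs), 40 tall, 60 g: the largest of three black fittings in a row on the cream gearbox (others: 30 mm hex plug, 36 mm mushroom breather, each lower, 85 mm or more away). Point on its axis at grip height, 28 mm above its lower rim, 12 below its top; screwed on, 42 mm above the gearbox top. z up. Grip across the diameter at any yaw.
- cap: The same cap; origin at the centre of its lower rim, z up. It turns easily, does not rise as it turns and stays where it is left between grips. Inner lugs hold it down until it has turned 75 to 95 degrees counter-clockwise from its start; a stop blocks it at 125 to 145. So turn 110 in all (say 2 x 55), then lift straight up; 20 mm of lift clears the neck.
- neck_seat (a point): Steel filler neck under the cap, fixed in the gearbox top. Point on its axis at the flat seat where the cap's lower rim rests, 14 mm above the gearbox top (gearbox fixed, 150 x 270 mm, 100 tall); the neck rises 18 mm above the seat. z up. Cap and neck x axes agree when fully tight; the cap starts 3 to 20 degrees counter-clockwise of that.
- tray_in (a point): Shallow square aluminium parts tray, empty, fixed to the bench: 160 x 160 mm outside, 150 x 150 inside, rim 12 mm high. Point at the centre of its inner floor, 5 mm above the bench; x and y along its sides, z up. The cap standing in it has its grip point 28 mm above this floor.

How it is judged:
By the outcome, as a careful person would: the job done as asked, in the order asked, and still so for the second after the job is handed in, with the robot touching nothing.
It also fails if it takes over 48 s, if anything falls off the work surface, if the arm or the gripper's body presses on something with over 40 N, if the wrist force passes 120 N, or if a joint passes its speed limit or range.

## Robot

A 7-joint arm with a two-finger parallel gripper is mounted at the origin on the work surface. World frame = base frame: x ahead of the robot, y to its left, z up, the work surface at z = 0. Lengths are in m, angles in rad, forces in N, time in s.
With the tool pointing down it reaches from about 0.375 to 0.925 m from the base axis. Payload 3.1 kg.
Tool frame: the origin (TCP) lies at the very end of the fingers, on their centre line; the grasp point (between the pads) lies 19 mm behind it; z points along the fingers, y is the direction in which the jaws open and shut (so a half turn about z gives the same grasp; the last joint's range is limited). The gripper opens to 85 mm and grips with 20 to 120 N. Pads are 22 mm wide; open, the fingers measure 114 mm over their backs; the gripper's body (76 mm by 85 mm) begins 54 mm behind the grasp point. The pads swing forward as they close: fully open they stand 13 mm farther back than shut.
Start: joints at [1.102, 0.383, 0.044, 1.598, -0.018, 1.161, -0.05], TCP at [0.236, -0.606, 0.231] pointing down, gripper open.
Joint ranges: [-2.61, 2.61], [-0.41, 2.15], [-1.48, 1.57], [0, 2.5], [-1.57, 4.71], [0.05, 1.97], [-2.85, 2.85]. Speed limits (rad/s): [2.79, 2.79, 3.14, 3.14, 3.14, 3.14, 3.14].

## Interface

Orientations are given as a unit quaternion [x, y, z, w].
In Python, from cell import bot, optics, close_job gives the robot as it stands.
- The arm moves only by the shell command python3 -m pendant 'ROWS' [FORCE]. ROWS is JSON, a list of rows, each a list of 5 numbers: the finger opening in m, from 0 to 0.0854, then the shift along the tool's x, y, z in m, then the turn about the tool's z in degrees. In form: [[hand, x, y, z, twist], ...]. A call has 1 to 12 rows; each row shifts and turns the commanded pose from where the row before left it, along the tool's axes as they then stand; what a row does not reach is not made up. A row lasts 1/8 s, in which the tool goes at most 62.5 mm and 10.7 degrees, less where a joint would pass 70% of its speed; a pose out of reach is approached as far as the arm can. A call with a gripper value outside its range is refused whole. The fingers move at their own pace and stop on an object; FORCE is the grip in N (left out, the last holds). Time passes only in rows, so rows that do not move let the fingers close. It gives the time, the measured TCP pose, the force and the opening at its end, in the units of the state.
- bot.get_state(): the state, without advancing time (a new reading comes with each control period).
- optics.capture(name): name is "scene" or "top" or "wrist"; returns a dict with "img" (400x640x3 uint8, blue, green, red), "fx", "fy", "cx", "cy" (pixels), "rvec" (rotation vector, rad) and "tvec" (3), from world to camera coordinates, as OpenCV has them; the wrist camera has in their place "hand_eye" (4x4, takes a point from camera to tool coordinates, whose origin is the TCP and whose axes are the flange's). Camera axes: x right, y down, z forward; pixel columns grow to the right and rows downward; lengths in m; the calibration is good to about 2 mm. A picture is of the moment at which its call begins: read the wrist's pose just before it. There is no depth.
- close_job(): hands the job in, once; it reports no verdict.
The state is a dict: "clock": time; "joint_pos": joint angles; "qvel": joint speeds; "tau": joint torques, N m; "position": TCP position; "eef_rot": TCP orientation; "wrist_force": force on the tool from outside, world axes, zero at the start; "moment": the same for the moment, N m; "opening": finger opening in m.
Only numpy, scipy, OpenCV 4.12 (cv2) and the standard library are available. Lean on these libraries where they do the work, as an engineer would, in place of code of your own. Each camera call takes 0.05 s, during which the arm holds its last target.

## Working session

There is one attempt and no reset: what is moved stays moved. The work goes in short steps, Python scripts to look and compute and a shell command to move; the robot and the scene stay as the last step left them, time stands still between calls to the robot, and variables do not carry over. Pictures are saved under pics/ and viewed, and the job is handed in when it is done.

```bash
ls; mkdir -p pics; python3 - <<'E'
from cell import bot, optics
import cv2,json
s=bot.get_state();print(s)
for n in("scene","top","wrist"):
    c=optics.capture(n);cv2.imwrite(f"pics/{n}0.png",c["img"]);print(n,{k:v for k,v in c.items() if k!="img"})
E
```

```text
pics
{'clock': 0.0, 'joint_pos': array([ 1.10220807,  0.3838525 ,  0.04383017,  1.59956356, -0.01790192,
        1.1611724 , -0.04988761]), 'qvel': array([ 5.73140419e-05,  2.45525029e-04,  6.22929971e-04, -1.54631893e-03,
        1.36685383e-03,  1.97272582e-03,  5.41818472e-04]), 'tau': array([ 1.52806174e-04, -4.33466721e+01,  1.02467738e+00, -2.49515069e+01,
        1.06403197e-02,  1.12788941e-02,  2.36354786e-06]), 'position': array([ 0.23518905, -0.60496229,  0.2298806 ]), 'eef_rot': array([ 9.82854079e-01,  1.84380491e-01, -3.07170153e-04, -1.26494171e-03]), 'wrist_force': array([ 0.00487224,  0.02370349, -0.77405965]), 'moment': array([-0.02904221, -0.03370477,  0.00995395]), 'opening': 0.08570464041610543}
scene {'fx': 421.95764585632867, 'fy': 421.95764585632867, 'cx': 316.46651872523876, 'cy': 198.97585697175887, 'rvec': array([ 2.10377319,  0.51704112, -0.2692439 ]), 'tvec': array([-0.47908366, -0.04881719,  1.13096266])}
top {'fx': 450.863294075774, 'fy': 450.863294075774, 'cx': 318.02490340608006, 'cy': 195.71412795473753, 'rvec': array([ 2.13978323, -2.16432327,  0.08835675]), 'tvec': array([-0.01396541,  0.53447024,  1.0402982 ])}
wrist {'fx': 276.70264947324387, 'fy': 276.70264947324387, 'cx': 317.5940583222583, 'cy': 199.40681163028836, 'hand_eye': array([[-2.08637301e-04, -9.63976622e-01, -2.65986896e-01,
         6.78794378e-02],
       [ 9.99999971e-01, -2.32706434e-04,  5.89738341e-05,
         5.83599587e-04],
       [-1.18746259e-04, -2.65986876e-01,  9.63976643e-01,
        -1.43155938e-01],
       [ 0.00000000e+00,  0.00000000e+00,  0.00000000e+00,
         1.00000000e+00]])}
```

View pics/scene0.png

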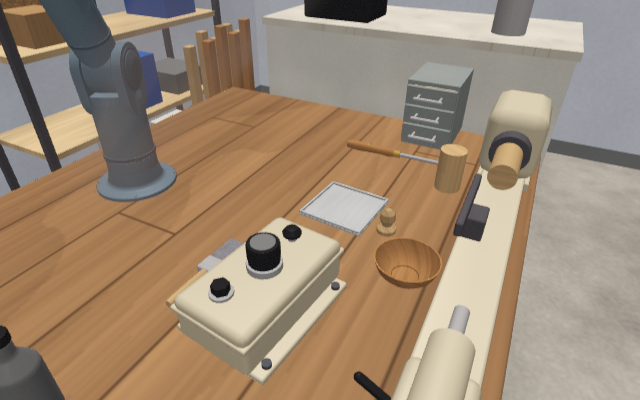

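View pics/top0.png

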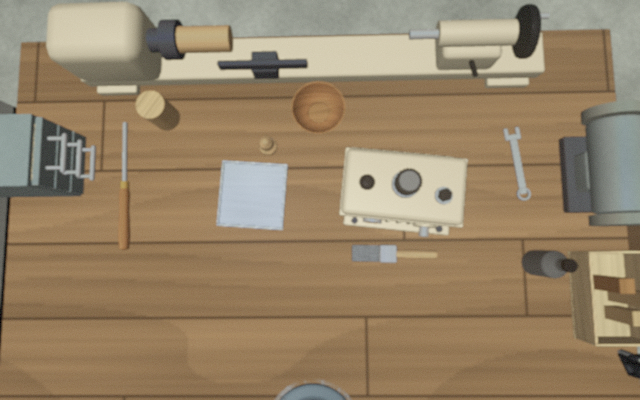

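View pics/wrist0.png

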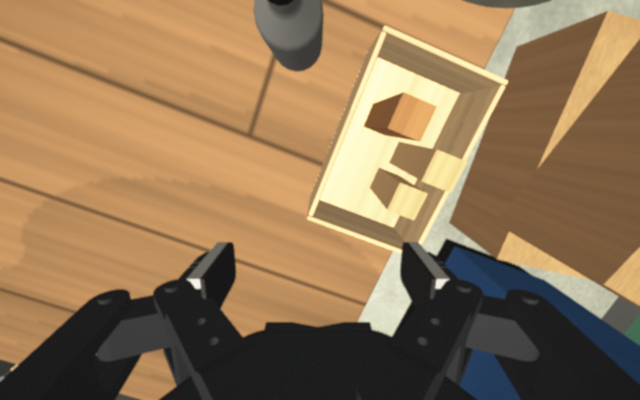

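The scene view shows the cap at about (264,250), between the breather and the hex plug, with the tray at (345,207). The top view shows the cap at (408,181) and the tray at (252,195). Next I measure both.

```bash
cat > h.py <<'E'
import numpy as np,cv2
from scipy.spatial.transform import Rotation as R
from cell import bot,optics
def cam(c,s=None):
    if "hand_eye" in c:
        T=np.eye(4);T[:3,:3]=R.from_quat(s["eef_rot"]).as_matrix();T[:3,3]=s["position"]
        M=T@c["hand_eye"];return M[:3,:3],M[:3,3]
    Rm=cv2.Rodrigues(c["rvec"])[0];return Rm.T,-Rm.T@c["tvec"]
def ray(c,px,s=None):
    A,o=cam(c,s);d=A@np.array([(px[0]-c["cx"])/c["fx"],(px[1]-c["cy"])/c["fy"],1]);return o,d
def onz(c,px,z,s=None):
    o,d=ray(c,px,s);return o+d*(z-o[2])/d[2]
def proj(c,P,s=None):
    A,o=cam(c,s);q=A.T@(np.array(P)-o);return q[:2]/q[2]*[c["fx"],c["fy"]]+[c["cx"],c["cy"]]
E
python3 - <<'E'
from h import *
c=optics.capture("top");im=c["img"]
print(cam(c)[1])
cv2.imwrite("pics/tcrop.png",cv2.resize(im[130:250,200:480],None,fx=2.8,fy=2.8,interpolation=cv2.INTER_CUBIC))
hsv=cv2.cvtColor(im,cv2.COLOR_BGR2HSV)
# tray
m=((hsv[...,0]>95)&(hsv[...,0]<130)&(hsv[...,2]>150)).astype(np.uint8); m[:, :205]=0;m[:,300:]=0;m[:150]=0;m[240:]=0
k=max(cv2.findContours(m,0,2)[0],key=cv2.contourArea)
r=cv2.minAreaRect(k);b=cv2.boxPoints(r);w=np.array([onz(c,p,.012) for p in b]);print("tray",r,w.round(4),w.mean(0),np.linalg.norm(np.diff(w,axis=0),axis=1))
m=(hsv[...,2]<110).astype(np.uint8);m[:150]=0;m[210:]=0;m[:,:345]=0;m[:,462:]=0
for k in cv2.findContours(m,0,2)[0]:
    if cv2.contourArea(k)>30:
        print(cv2.contourArea(k),cv2.minEnclosingCircle(k),cv2.boundingRect(k),onz(c,cv2.minEnclosingCircle(k)[0],.154))
s=optics.capture("scene");im=s["img"]
cv2.imwrite("pics/scrop.png",cv2.resize(im[170:330,150:420],None,fx=2.9,fy=2.9,interpolation=cv2.INTER_CUBIC))
E
```

```text
[ 0.4172996  -0.04867667  1.09158849]
tray ((251.49560546875, 194.56637573242188), (65.45469665527344, 64.39039611816406), 3.814074993133545) [[0.4695 0.2252 0.012 ]
 [0.6264 0.217  0.012 ]
 [0.6133 0.0569 0.012 ]
 [0.4574 0.0675 0.012 ]] [0.54165323 0.14163047 0.012     ] [0.15711166 0.16061803 0.15625434]
98.0 ((444.5, 194.5), 6.041623115539551) (439, 189, 12, 12) [ 0.51965506 -0.28622618  0.154     ]
133.5 ((366.6666564941406, 181.6666717529297), 6.871945381164551) (360, 175, 14, 14) [ 0.54878688 -0.12558699  0.154     ]
491.0 ((407.5, 181.5), 13.509356498718262) (395, 169, 26, 26) [ 0.5479619  -0.21063741  0.154     ]
```

View pics/tcrop.png

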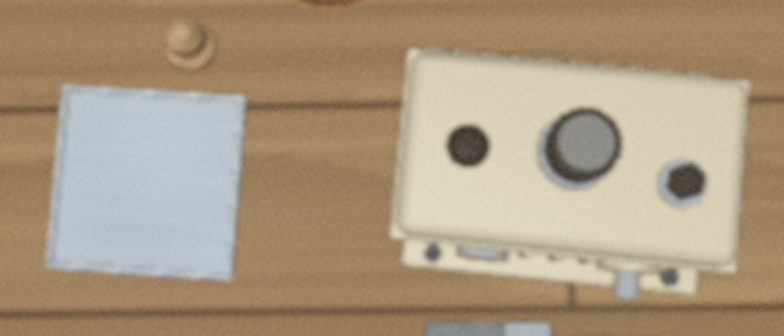

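View pics/scrop.png

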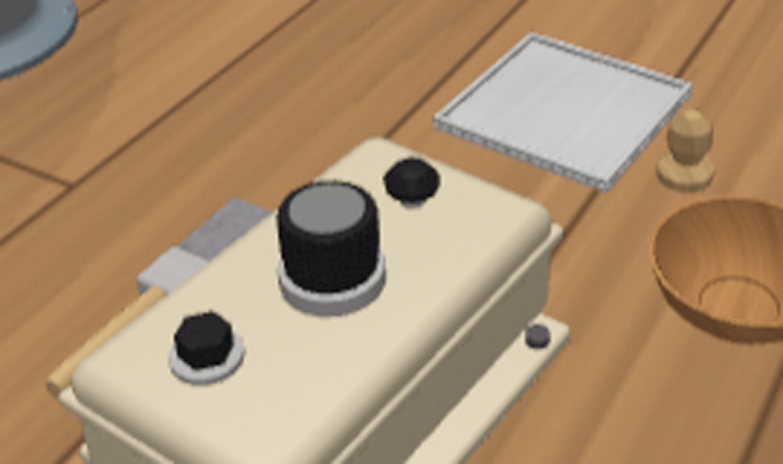

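The crops show the cap's grey top disc at about (409,181) in the top view and (263,242) in the scene view. Next I triangulate it.

```bash
python3 - <<'E'
from h import *
O=[]
for n,(u,v),r in(("top",(409,181),16),("scene",(263,242),18)):
    c=optics.capture(n);im=c["img"].astype(int)
    g=im.mean(2);m=((g>75)&(g<150)&(np.ptp(im,2)<25)).astype(np.uint8)
    q=np.zeros_like(m);cv2.circle(q,(u,v),r,1,-1);m*=q
    k=max(cv2.findContours(m,0,2)[0],key=cv2.contourArea)
    e=cv2.fitEllipse(cv2.convexHull(k));print(n,e,cv2.contourArea(k));p=e[0]
    print(onz(c,p,.154));O.append(ray(c,p))
(a,d),(b,f)=O
d=d/np.linalg.norm(d);f=f/np.linalg.norm(f)
t=np.linalg.lstsq(np.c_[d,-f],b-a,rcond=None)[0];P,Q=a+t[0]*d,b+t[1]*f;print(P,Q,np.linalg.norm(P-Q))
# tray corners in scene
c=optics.capture("scene")
for p in((530,35),(690,88),(606,187),(436,122)):print(onz(c,np.array(p)/2.9+[150,170],.012))
E
```

```text
top ((407.12591552734375, 181.954345703125), (25.735124588012695, 27.966167449951172), 56.02737045288086) 538.5
[ 0.5470152  -0.20983028  0.154     ]
scene ((262.5087585449219, 241.01956176757812), (18.003135681152344, 26.242164611816406), 79.48056030273438) 334.5
[ 0.55027234 -0.21139995  0.154     ]
[ 0.54731981 -0.21020871  0.1517983 ] [ 0.54865621 -0.20920954  0.15181146] 0.0016686777736291158
[0.47285929 0.22168685 0.012     ]
[0.63025295 0.20706415 0.012     ]
[0.61940153 0.04831599 0.012     ]
[0.46443006 0.06245948 0.012     ]
```

```bash
python3 -m pendant '[[0.0854,0,0,-0.05,0],[0.0854,0,0,-0.05,0],[0.0854,0.0434,-0.0254,0,0],[0.0854,0.0434,-0.0254,0,0],[0.0854,0.0434,-0.0254,0,0],[0.0854,0.0434,-0.0254,0,0],[0.0854,0.0434,-0.0254,0,0],[0.0854,0.0434,-0.0254,0,0],[0.0854,0.0434,-0.0254,0,0],[0.0854,0.0434,-0.0254,0,0],[0.0854,0.0434,-0.0254,0,0],[0.0854,0.0434,-0.0254,0,0]]' 60
python3 -m pendant '[[0.0854,0,0,0.03,0],[0.0854,0,0,0.03,0],[0.0854,0,0,0.03,0],[0.0854,0,0,0,0],[0.0854,0,0,0,0]]'
python3 - <<'E'
from h import *
s=bot.get_state();c=optics.capture("wrist");cv2.imwrite("pics/w1.png",c["img"])
print(s["position"],s["joint_pos"],R.from_quat(s["eef_rot"]).as_matrix(),proj(c,(.548,-.211,.154),s))
E
```

```text
clock: 1.9
position: [0.5488, -0.2106, 0.3315]
eef_rot: [0.983, 0.184, 0.0, 0.0]
wrist_force: [-0.5, -1.0, 0.2]
opening: 0.0853
clock: 2.52
position: [0.5487, -0.2121, 0.2425]
eef_rot: [0.983, 0.184, 0.001, 0.0]
wrist_force: [0.2, -0.4, 0.6]
opening: 0.0852
[ 0.54871405 -0.21209109  0.24252275] [ 0.53106943  0.27254587 -0.27402179  1.72831018  0.0799661   1.14980316
 -0.96608142] [[ 9.32097995e-01  3.62202011e-01  1.74087370e-03]
 [ 3.62203385e-01 -9.32098930e-01 -5.41512869e-04]
 [ 1.42652946e-03  1.13529341e-03 -9.99998338e-01]] [315.33059368 204.21394599]
```

View pics/w1.png

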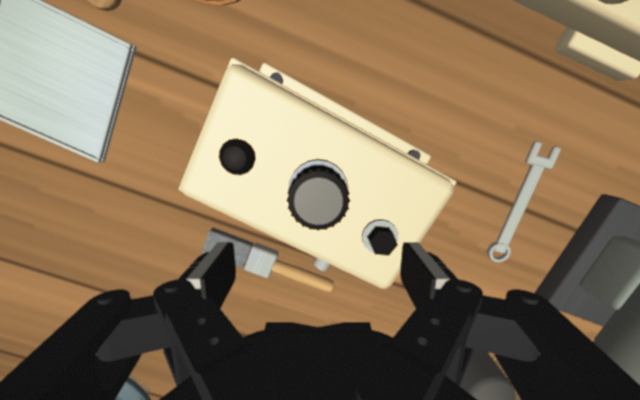

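The wrist view shows the cap's top disc at about (319,201), the plug at (381,238) and the breather at (237,157).

```bash
python3 - <<'E'
from h import *
s=bot.get_state();c=optics.capture("wrist");im=c["img"].astype(int)
g=im.mean(2);m=((g>80)&(g<160)&(np.ptp(im,2)<25)).astype(np.uint8)
q=np.zeros_like(m);cv2.circle(q,(319,201),30,1,-1);m=cv2.morphologyEx(m*q,cv2.MORPH_OPEN,np.ones((5,5),np.uint8))
k=max(cv2.findContours(m,0,2)[0],key=cv2.contourArea);e=cv2.fitEllipse(k);print(e,cv2.contourArea(k))
P=onz(c,e[0],.154,s);print("cap",P)
M=R.from_quat(s["eef_rot"]).as_matrix()
T=P.copy();T[2]=.123;print("tool shift",M.T@(T-s["position"]))
w=[onz(c,e[0]+np.array(d),.154,s) for d in((-e[1][0]/2,0),(e[1][0]/2,0))];print("disc dia",np.linalg.norm(w[0]-w[1]))
v=im.astype(np.uint8).copy();cv2.drawContours(v,[k],-1,(0,0,255),1);cv2.imwrite("pics/w1m.png",cv2.resize(v[100:300,200:440],None,fx=3,fy=3))
E
```

```text
((317.48834228515625, 200.92745971679688), (46.677940368652344, 48.54993438720703), 88.83030700683594) 1775.5
cap [ 0.55186157 -0.21189564  0.154     ]
tool shift [0.00231438 0.00044402 0.12020289]
disc dia 0.04072323137286373
```

View pics/w1m.png

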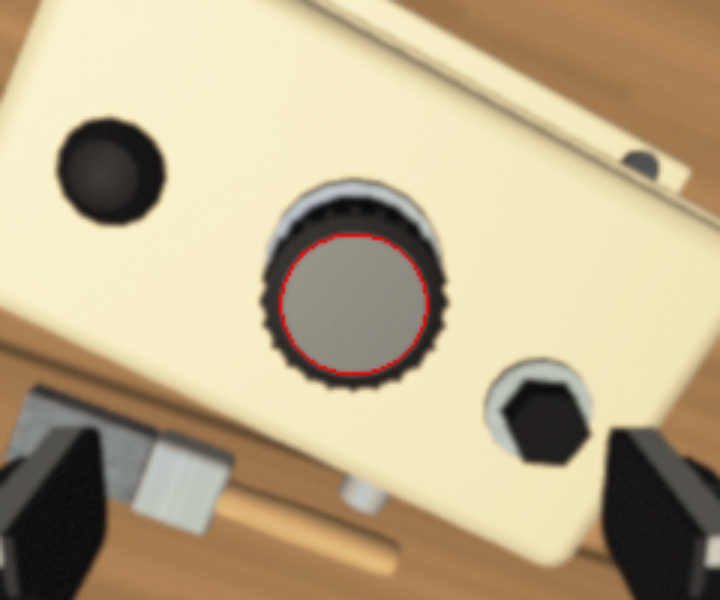

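```bash
python3 -m pendant '[[0.0854,0.002,0.0005,0.02,0],[0.0854,0,0,0.025,0],[0.0854,0,0,0.025,0],[0.0854,0,0,0.02,0],[0.0854,0,0,0.015,0],[0.0854,0,0,0.01,0],[0.0854,0,0,0.006,0],[0.0854,0,0,0,0]]' 60
python3 -m pendant '[[0.05,0,0,0,0],[0.05,0,0,0,0],[0.05,0,0,0,0],[0.05,0,0,0,0],[0.05,0,0,0,0],[0.05,0,0,0,0]]' 60
python3 - <<'E'
from h import *
s=bot.get_state();c=optics.capture("wrist");cv2.imwrite("pics/w2.png",c["img"]);print(s["position"],s["joint_pos"],s["moment"])
E
```

```text
clock: 3.62
position: [0.5501, -0.2116, 0.1202]
eef_rot: [0.983, 0.184, 0.0, -0.0]
wrist_force: [0.2, 1.1, 0.0]
opening: 0.0851
clock: 4.38
position: [0.551, -0.2119, 0.1214]
eef_rot: [0.983, 0.184, 0.001, 0.001]
wrist_force: [0.6, 0.6, 5.7]
opening: 0.0527
[ 0.55103081 -0.21185639  0.12141913] [ 0.51317371  0.40637904 -0.26087132  1.82640105  0.12845281  0.92291749
 -1.00480005] [ 0.00957213  0.03599518 -0.06742193]
```

View pics/w2.png

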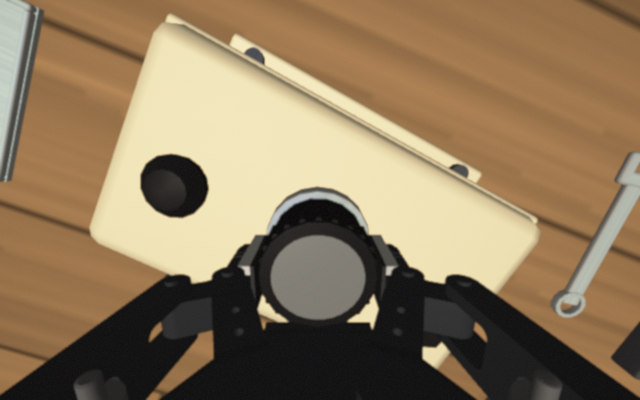

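The jaws are on the cap, with an opening of 52.7 mm and the disc at (318,277). Next I turn it counter-clockwise, which is negative twist because the tool's z points down.

```bash
python3 -m pendant '[[0.05,0,0,0,-5],[0.05,0,0,0,-5],[0.05,0,0,0,-5],[0.05,0,0,0,-5],[0.05,0,0,0,-5],[0.05,0,0,0,-5],[0.05,0,0,0,-5],[0.05,0,0,0,-5],[0.05,0,0,0,-5],[0.05,0,0,0,-5],[0.05,0,0,0,-5],[0.05,0,0,0,0]]' 60
python3 - <<'E'
from h import *
s=bot.get_state();c=optics.capture("wrist");cv2.imwrite("pics/w3.png",c["img"]);print(s["position"],s["joint_pos"],s["moment"],R.from_quat(s["eef_rot"]).as_matrix()[:,0])
E
```

```text
clock: 5.92
position: [0.551, -0.2117, 0.1214]
eef_rot: [0.786, 0.618, 0.001, 0.001]
wrist_force: [0.6, 0.9, 5.5]
opening: 0.0525
[ 0.55104836 -0.21174494  0.12144659] [ 0.66251949  0.43118935 -0.4442145   1.81884971  0.22452271  0.9390437
 -0.11856614] [0.07928918 0.05757124 0.08218457] [ 2.37031228e-01  9.71502027e-01 -8.88713176e-05]
```

View pics/w3.png

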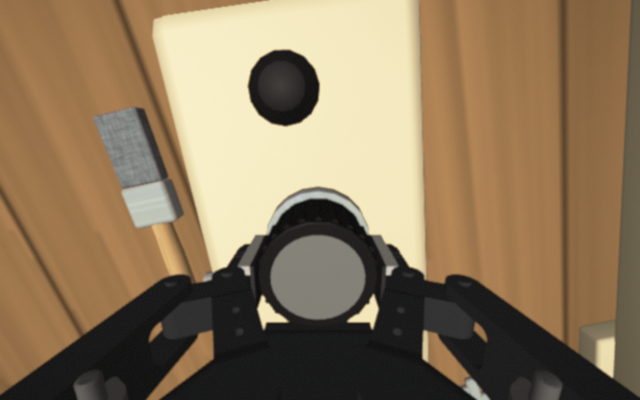

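The gripper has turned 55°. The rib pattern looks unchanged relative to the jaws, and the cap is still centred at (318,277). I turn the second 55°.

```bash
python3 -m pendant '[[0.05,0,0,0,-5],[0.05,0,0,0,-5],[0.05,0,0,0,-5],[0.05,0,0,0,-5],[0.05,0,0,0,-5],[0.05,0,0,0,-5],[0.05,0,0,0,-5],[0.05,0,0,0,-5],[0.05,0,0,0,-5],[0.05,0,0,0,-5],[0.05,0,0,0,-5],[0.05,0,0,0,0]]' 60
python3 -m pendant '[[0.05,0,0,-0.003,0],[0.05,0,0,-0.003,0],[0.05,0,0,-0.004,0],[0.05,0,0,0,0]]'
```

```text
clock: 7.48
position: [0.5511, -0.2118, 0.1214]
eef_rot: [0.412, 0.911, 0.0, 0.001]
wrist_force: [-0.4, 1.0, 5.6]
opening: 0.0526
clock: 7.98
position: [0.5504, -0.2117, 0.1307]
eef_rot: [0.413, 0.911, 0.0, 0.0]
wrist_force: [2.8, -0.4, -1.6]
opening: 0.0523
```

Lifting with almost no force, so the lugs are clear. I lift on.

```bash
python3 -m pendant '[[0.05,0,0,-0.01,0],[0.05,0,0,-0.01,0],[0.05,0,0,-0.02,0],[0.05,0,0,-0.03,0],[0.05,0,0,-0.03,0],[0.05,0,0,-0.03,0],[0.05,0,0,-0.01,0],[0.05,0,0,0,0]]'
python3 - <<'E'
from h import *
s=bot.get_state();c=optics.capture("scene");cv2.imwrite("pics/s4.png",c["img"]);c=optics.capture("top");cv2.imwrite("pics/t4.png",c["img"])
M=R.from_quat(s["eef_rot"]).as_matrix();print(s["position"],s["joint_pos"],M.round(3))
E
```

```text
clock: 8.98
position: [0.5502, -0.2115, 0.2712]
eef_rot: [0.413, 0.911, -0.0, 0.001]
wrist_force: [0.3, 0.8, -0.8]
opening: 0.0526
[ 0.5501565  -0.2114507   0.27115805] [ 0.86965969  0.31082953 -0.68973975  1.6764959   0.20872249  1.22808475
  0.8530229 ] [[-0.659  0.752  0.001]
 [ 0.752  0.659 -0.001]
 [-0.001  0.    -1.   ]]
```

View pics/s4.png

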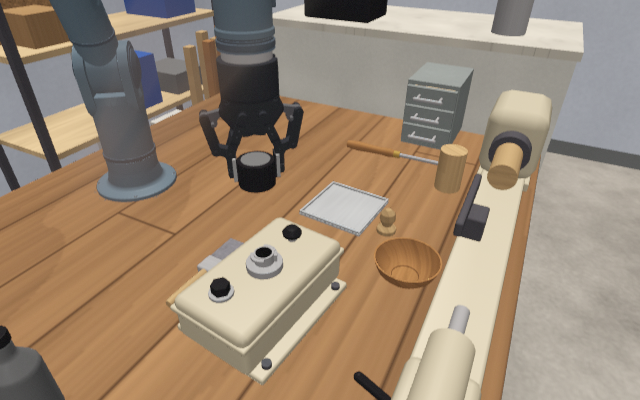

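The cap is in the jaws at (257,170), and the bare neck shows at (264,258). I move it over the tray.

```bash
python3 -m pendant '[[0.05,0.0267,0.0226,0,0],[0.05,0.0267,0.0226,0,0],[0.05,0.0267,0.0226,0,0],[0.05,0.0267,0.0226,0,0],[0.05,0.0267,0.0226,0,0],[0.05,0.0267,0.0226,0,0],[0.05,0.0267,0.0226,0,0],[0.05,0.0267,0.0226,0,0],[0.05,0.0267,0.0226,0,0],[0.05,0.0267,0.0226,0,0],[0.05,0,0,0,0],[0.05,0,0,0,0]]'
python3 - <<'E'
from h import *
s=bot.get_state();c=optics.capture("wrist");cv2.imwrite("pics/w5.png",c["img"])
M=R.from_quat(s["eef_rot"]).as_matrix();print(s["position"],s["joint_pos"],M.round(3))
E
```

```text
clock: 10.58
position: [0.5433, 0.1371, 0.269]
eef_rot: [0.413, 0.911, -0.001, -0.001]
wrist_force: [-0.5, -0.1, -0.6]
opening: 0.0529
[0.54334421 0.13713909 0.26896405] [ 0.41788937  0.29224438 -0.86668593  1.73855627  0.23593612  1.22255031
  0.20986438] [[-0.659  0.752 -0.002]
 [ 0.752  0.659 -0.001]
 [ 0.001 -0.003 -1.   ]]
```

View pics/w5.png

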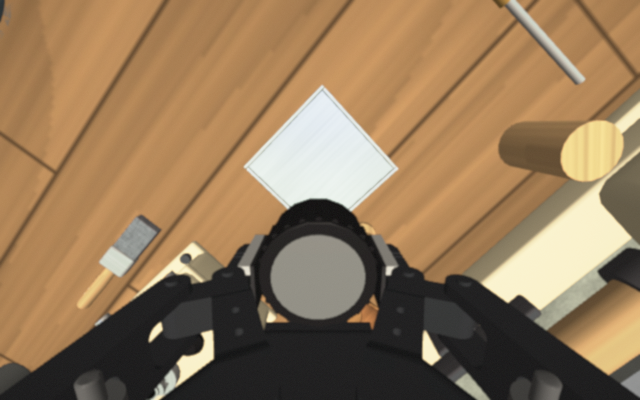

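The tray's corners show at left (245,167), top (322,86) and right (398,169). Its near corner is behind the cap, so I take the midpoint of left and right.

```bash
python3 - <<'E'
from h import *
s=bot.get_state();c=optics.capture("wrist")
a,b,t=[onz(c,p,.012,s) for p in((245,167),(398,169),(322,86))]
print(a,b,t,np.linalg.norm(a-b),np.linalg.norm(a-t),np.linalg.norm(b-t))
P=(a+b)/2;print(P);P[2]=.0135
print(R.from_quat(s["eef_rot"]).as_matrix().T@(P-s["position"]))
E
```

```text
[0.46047067 0.07049953 0.012     ] [0.62997766 0.21478649 0.012     ] [0.47227789 0.22657273 0.012     ] 0.22260130972603678 0.15651917930555362 0.15813959733220037
[0.54522417 0.14264301 0.012     ]
[0.00367954 0.00585564 0.25562916]
```

The left–right diagonal measures 223 mm against 226 expected, and the sides about 157 mm against 160, so I take the centre as about (0.545, 0.141). I descend, slowly at the end.

```bash
python3 -m pendant '[[0.05,0.003,0.005,0.03,0],[0.05,0,0,0.04,0],[0.05,0,0,0.04,0],[0.05,0,0,0.04,0],[0.05,0,0,0.035,0],[0.05,0,0,0.025,0],[0.05,0,0,0.015,0],[0.05,0,0,0.01,0],[0.05,0,0,0.005,0],[0.05,0,0,0,0],[0.05,0,0,0,0]]'
python3 - <<'E'
from h import *
s=bot.get_state();print(s["position"],s["wrist_force"])
c=optics.capture("scene");cv2.imwrite("pics/s6.png",cv2.resize(c["img"][120:270,230:440],None,fx=3.5,fy=3.5))
E
```

```text
clock: 12.05
position: [0.5464, 0.1441, 0.0311]
eef_rot: [0.413, 0.911, 0.0, 0.001]
wrist_force: [0.2, 0.1, -0.5]
opening: 0.053
[0.54640684 0.14405192 0.03109798] [ 0.16551651  0.09429476 -0.47717074]
```

View pics/s6.png

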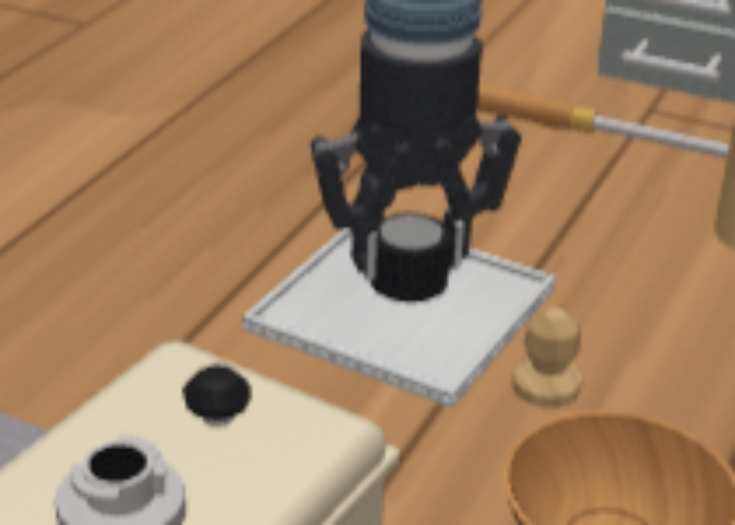

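The cap is above the tray, well inside the rim, with about 18 mm left to go.

```bash
python3 -m pendant '[[0.05,0,-0.002,0.007,0],[0.05,0,0,0.006,0],[0.05,0,0,0.002,0],[0.05,0,0,0,0]]'
python3 -m pendant '[[0.05,0,0,0.002,0],[0.05,0,0,0,0]]'
python3 -m pendant '[[0.05,0,0,0.001,0],[0.05,0,0,0,0]]'
```

```text
clock: 12.6
position: [0.5439, 0.1425, 0.0149]
eef_rot: [0.413, 0.911, -0.0, -0.0]
wrist_force: [0.3, -0.4, -0.9]
opening: 0.0527
clock: 12.85
position: [0.5442, 0.1425, 0.0132]
eef_rot: [0.413, 0.911, -0.0, -0.0]
wrist_force: [-0.0, -0.0, -0.6]
opening: 0.0523
clock: 13.1
position: [0.5444, 0.1425, 0.0125]
eef_rot: [0.413, 0.911, 0.0, 0.0]
wrist_force: [-0.2, -0.3, 1.0]
opening: 0.0525
```

```bash
python3 -m pendant '[[0.05,0,0,0.001,0],[0.05,0,0,0,0]]'
```

```text
clock: 13.35
position: [0.5444, 0.1425, 0.0124]
eef_rot: [0.413, 0.911, -0.0, 0.0]
wrist_force: [-2.6, -1.5, 7.6]
opening: 0.0526
```

Contact at 7.6 N. I open the jaws and go straight up.

```bash
python3 -m pendant '[[0.06,0,0,0,0],[0.07,0,0,0,0],[0.0854,0,0,0,0],[0.0854,0,0,0,0],[0.0854,0,0,0,0],[0.0854,0,0,0,0]]'
python3 -m pendant '[[0.0854,0,0,-0.005,0],[0.0854,0,0,-0.01,0],[0.0854,0,0,-0.02,0],[0.0854,0,0,-0.03,0],[0.0854,0,0,-0.04,0],[0.0854,0,0,-0.04,0],[0.0854,0,0,-0.04,0],[0.0854,0,0,-0.03,0],[0.0854,0,0,0,0],[0.0854,0,0,0,0]]'
python3 - <<'E'
from h import *
s=bot.get_state();c=optics.capture("wrist");cv2.imwrite("pics/w7.png",c["img"])
c=optics.capture("scene");cv2.imwrite("pics/s7.png",c["img"])
print(s["position"],proj(c,(.5444,.1425,.045)))
E
```

```text
clock: 14.1
position: [0.5442, 0.1424, 0.0112]
eef_rot: [0.413, 0.911, 0.0, -0.0]
wrist_force: [0.2, -0.1, -0.3]
opening: 0.0854
clock: 15.35
position: [0.5437, 0.1422, 0.2263]
eef_rot: [0.413, 0.911, -0.0, 0.0]
wrist_force: [-0.2, 0.6, -0.2]
opening: 0.0854
[0.54368372 0.14220165 0.22627231] [345.90487094 192.69023377]
```

View pics/w7.png

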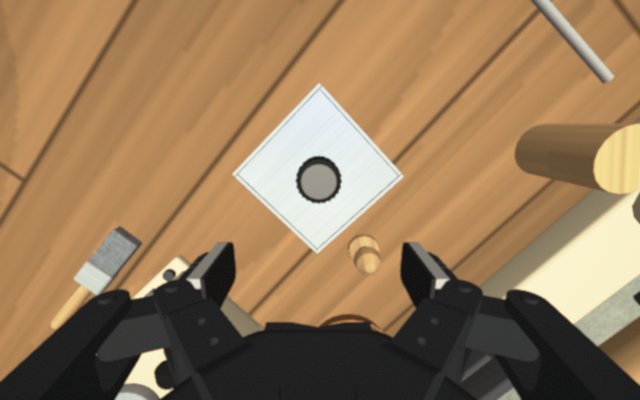

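View pics/s7.png

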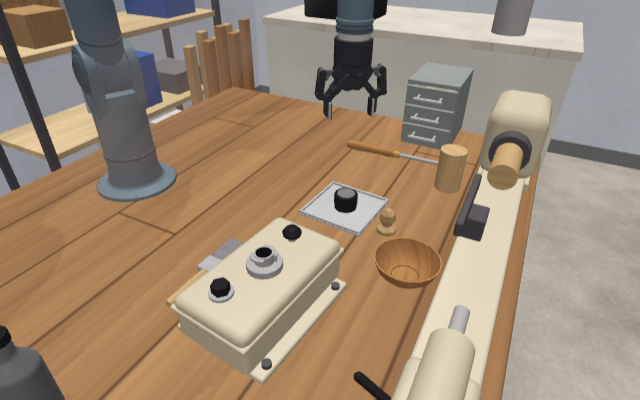

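The wrist view shows the cap upright at (319,180), central in the tray, whose corners are at (320,84), (403,176), (318,252) and (233,175). The scene view agrees, with the cap at (346,199) and the jaws well clear. I hand in the job.

```bash
python3 -c "
from cell import close_job
print(close_job())"
```

```text
the job is handed in; nothing more can be done
None
```

The filler cap is off the gearbox and standing open side down near the middle of the parts tray. I turned it 110° counter-clockwise in one grasp, in two 55° halves, lifted it straight up, set it down and let go. I handed the job in at about 15.5 s on the robot's clock.

- **Unscrewing:** the cap lifted with almost no force, under 3 N at the wrist. The scene picture showed the bare filler neck afterwards.
- **Placing:** the cap touched the tray floor at 7.6 N, the highest wrist force I read. The final wrist and scene pictures show it upright and well inside the rim, with the open gripper about 0.2 m above the tray and touching nothing.
- **Disagreements:** the top and scene cameras put the tray centre about 5–8 mm apart, and the wrist view fell between them. The cap position differed by about 3 mm between views. I used the wrist view for both. Neither difference mattered: with the cap near the tray's centre, its edge is over 40 mm from the rim.

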